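# Stack a ferrite pot core on its gluing jig

### The arm

A 6-joint arm with a two-finger parallel gripper is mounted at the origin on a cart in front of the work surface, level with it; the furniture and walls round the work are solid. World frame = base frame: x ahead of the robot, y to its left, z up, the work surface at z = 0. Lengths are in m, angles in rad, forces in N, time in s.
With the tool pointing down it reaches from about 0.35 to 0.875 m from the base axis. Payload 15.5 kg.
Tool frame: the origin (TCP) lies at the very end of the fingers, on their centre line; the grasp point (between the pads) lies r.pinch_z behind it (r.pinch_z is the distance from the TCP to the grasp point, in m); z points along the fingers, y is the line along which they close (so a half turn about z gives the same grasp; the last joint's range is limited). The gripper opens to 85 mm and grips with 20 to 120 N. Pads are 22 mm wide; open, the fingers measure 114 mm over their backs; the gripper's body (76 mm by 85 mm) begins 54 mm behind the grasp point. The pads swing forward as they close: fully open they stand 13 mm farther back than shut.
Start: joints at [1.236, 0.494, 1.345, -0, 1.302, -0.096], TCP at [0.148, 0.607, 0.231] pointing down, gripper open.
Joint ranges: [-2.91, 2.91], [-0.82, 2.16], [0.22, 2.67], [-1.22, 4.37], [0.12, 2.79], [-3.08, 3.08]. Speed limits (rad/s): [1.89, 1.89, 2.57, 3.01, 3.01, 3.01].

### API

Orientations are given as a unit quaternion [w, x, y, z].
In Python, from plant import r gives the robot as it stands.
- The arm moves only by the shell command python3 -m jog 'ROWS' [FORCE]. ROWS is JSON, a list of rows, each a list of 7 numbers: the shift along the world's x, y, z in mm, then the turn, a rotation vector about the world's x, y, z in degrees, then the finger opening in mm, from 0 to 85.4. In form: [[dx, dy, dz, rx, ry, rz, grip], ...]. A call has 1 to 20 rows; each row shifts and turns the commanded pose from where the row before left it; what a row does not reach is not made up. A row lasts 1/10 s, in which the tool goes at most 50 mm and 8.59 degrees, less where a joint would pass 70% of its speed; a pose out of reach is approached as far as the arm can. A call with a gripper value outside its range is refused whole. The fingers move at their own pace and stop on an object; FORCE is the grip in N (left out, the last holds). Time passes only in rows, so rows that do not move let the fingers close. It gives the time, the measured TCP pose, the force, the opening and the grip force at its end, in the units of the state.
- r.observe(): the state, without advancing time (a new reading comes with each control period).
- r.get_image(name): name is "scene" or "side" or "wrist"; returns (picture, depth): 384x512x3 uint8, red, green, blue; 384x512 float32, m along the optical axis (not along the pixel's ray), 0 where there is no reading.
- r.camera_model(name): a dict with "K" (3x3 intrinsics, pixels), "rvec" (rotation vector, rad) and "tvec" (3), from world to camera coordinates, as OpenCV has them. Camera axes: x right, y down, z forward; pixel columns grow to the right and rows downward; lengths in m; the calibration is good to about 2 mm. A picture is of the moment at which its call begins: read the wrist's pose just before it. camera_model takes no time and is no camera call; for the wrist camera it gives the pose at the moment of the call.
- r.job_done(): hands the job in; it is judged then, once.
The state is a dict: "t": time; "joints": joint angles; "dq": joint speeds; "joint_efforts": joint torques, N m; "tool_pos": TCP position; "orientation": TCP orientation; "wrist_force": force on the tool from outside, world axes, zero at the start; "ft_torque": the same for the moment, N m; "grip_width": finger opening in m; "grip_force": force on a finger pad.
Only numpy, scipy, OpenCV 4.12 (cv2) and the standard library are available. Lean on these libraries where they do the work, as an engineer would, in place of code of your own. Each camera call takes 0.05 s, during which the arm holds its last target. There are 200 camera calls.

### The job

Build up the ferrite pot core on the pin of the black gluing jig, in this order: first the core half that lies open side up; into it the wound bobbin (green, with copper wire), its two lead tongues standing in the two lead slots of that half; over it the other half, which lies open side down, its slots in line with the first half's so that the two halves close face to face; and last the brass weight over the pin to hold them shut while the glue cures. Ferrite is brittle, so set the halves down and never let them fall, and leave the bare white bobbin and the yellow glue tube where they lie.

Things in the scene. Friction and masses are not known exactly. Their poses are not given: they have to be found in the camera images.
- jig: Gluing jig, fixed: black plate 84 x 78 x 12 mm with a round bright land of 48 mm whose top, the seat, is 14 mm above the bench. A 6 mm steel pin stands upright in its centre and ends 69 mm above the bench, the last 6 mm tapered to 2 mm. Origin: centre of the underside, on the pin's axis; z up.
- core_lower: Dark grey ferrite half, lying open side up: cup 58 mm across, 24 mm high, wall 4.5, floor 6 mm thick. Its centre post (22 mm across, 23.5 mm high from the underside) has a 10 mm bore right through, chamfered. Two lead slots 22 mm wide cut the wall from top to bottom at +x and -x: grip it across y, on the wall. Origin: centre of the underside; z up.
- core_upper: The matching ferrite half, same sizes, lying open side down: from above a dark flat disc of 58 mm with a 10 mm hole and two 22 mm notches in its rim, the lead slots, at +x and -x; grip it across y. 24 mm high. Origin: centre of its lower, open face; z up. Closed on the lower half, its origin is 24 mm above that half's.
- bobbin_wound: Wound coil former: green flanges 45 mm across, copper wire between, 32 mm high, 26 mm hole: 2 mm play round the post and in the cup. Green tongues at +x and -x, 10 mm wide, 26 mm high, reach 31 mm from the axis; 6 mm play either side in the slots. Grip it across y by its top 14 mm, which stand above the rim when it sits on the cup's floor. Origin: centre of the underside; z up.
- weight: Turned brass weight, about 0.4 kg: body 48 mm across and 20 mm high with a chamfered 10 mm bore, 20 mm deep, from below; on it a round knob of 20 mm diameter from 20 to 42 mm above the underside, to grip it by. Origin: centre of the underside; z up. It ends flat on the closed core, 62 mm above the jig's origin, the pin's tip in its bore.
- bobbin_bare: Bare spare coil former, off-white, no wire, otherwise the shape and size of the wound one. Not used: leave it where it lies. Origin: centre of the underside; z up.
- glue_tube: Yellow glue tube with a white nozzle, lying along its own y, 107 mm long, 17 mm thick. Not used: leave it where it lies. Origin: centre of its underside.
Mind the look-alikes: they are no part of the job. What is shaped like the bobbin_wound but pink is not meant. Of the things that look like the weight, the smaller one is meant.

How it is judged:
By the outcome, as a careful person would: the job done as asked, in the order asked, and still so for the second after the job is handed in, with the robot touching nothing.
It also fails if it takes over 120 s, if anything falls off the work surface, if the arm or the gripper's body presses on something with over 40 N, if the wrist force passes 120 N, or if a joint passes its speed limit or range.

## Working session

There is one attempt and no reset: what is moved stays moved. The work goes in short steps, Python scripts to look and compute and a shell command to move; the robot and the scene stay as the last step left them, time stands still between calls to the robot, and variables do not carry over. Pictures are saved under pics/ and viewed, at most 19 in all, crops included, and the job is handed in when it is done.

```bash
mkdir -p pics; ls
cat > h.py <<'E'
import numpy as np, cv2
from plant import r
def cam(n):
    m=r.camera_model(n); R=cv2.Rodrigues(np.array(m["rvec"],float))[0]; return np.array(m["K"]),R,np.array(m["tvec"],float).ravel()
def ray(c,uv,z):
    K,R,t=c; uv=np.atleast_2d(uv).astype(float)
    d=np.c_[uv,np.ones(len(uv))]@np.linalg.inv(K).T@R; o=-R.T@t
    return o+d*((z-o[2])/d[:,2])[:,None]
def cloud(c,D):
    K,R,t=c; v,u=np.mgrid[:D.shape[0],:D.shape[1]]
    P=np.stack([(u-K[0,2])/K[0,0]*D,(v-K[1,2])/K[1,1]*D,D],-1)
    return (P-t)@R
def shot(n,name):
    c=cam(n); I,D=r.get_image(n); cv2.imwrite(f"pics/{name}.png",I[...,::-1]); np.savez(f"pics/{name}.npz",I=I,D=D,K=c[0],R=c[1],t=c[2]); return c,I,D
E
python3 - <<'E'
from h import *
for n in("scene","side","wrist"):
    c,I,D=shot(n,n+"0"); print(n,-c[1].T@c[2],c[1][2])
a=[cv2.imread(f"pics/{n}0.png") for n in("scene","side")]
o=r.observe();print({k:np.round(v,3).tolist() for k,v in o.items()},r.pinch_z)
E
```

```text
pics
scene [-0.39453242 -0.65572873  0.64269262] [ 0.72727081  0.46935117 -0.50078603]
side [ 0.55442328 -0.86218338  0.56389324] [-0.0402031   0.83579472 -0.54756817]
wrist [0.07210498 0.62572057 0.37349735] [ 0.29429004 -0.07271138 -0.95294618]
{'t': 0.15, 'joints': [1.236, 0.494, 1.346, 0.0, 1.303, -0.095], 'dq': [-0.0, -0.002, -0.003, -0.002, 0.003, 0.001], 'joint_efforts': [0.001, -88.254, -38.407, 0.0, 0.007, -0.0], 'tool_pos': [0.148, 0.607, 0.231], 'orientation': [-0.0, 0.119, 0.993, -0.0], 'wrist_force': [-0.055, -0.783, 0.063], 'ft_torque': [0.022, 0.009, 0.028], 'grip_force': 0.0, 'grip_width': 0.085} 0.0187
```

View pics/scene0.png

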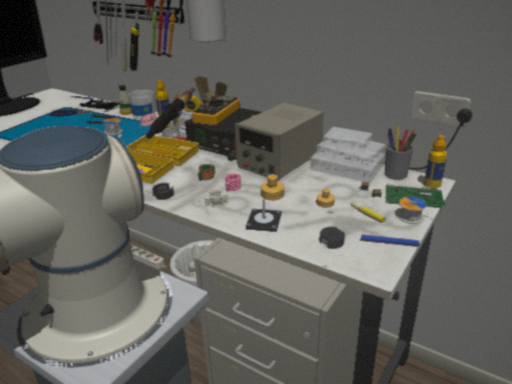

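View pics/side0.png

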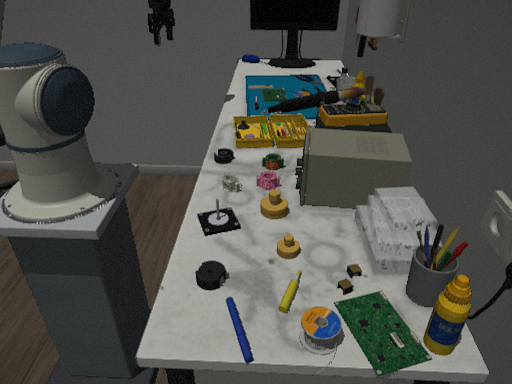

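Side view: jig at (218,219), ferrite halves at (224,156) and (211,275), wound bobbin (273,161), pink look-alike (268,180), bare one (232,184), large weight (275,206), small weight (289,246), glue tube (290,291).

Run:
```python
from h import *
for n,pts in(("side",dict(jig=(218,219),A=(224,156),B=(211,275),wound=(273,161),pink=(268,180),bare=(232,184),big=(275,206),small=(289,246),tube=(290,291))),("scene",dict(jig=(264,219),A=(163,191),B=(331,237),wound=(207,172),big=(272,188),small=(326,199)))):
    f=np.load(f"pics/{n}0.npz"); c=(f["K"],f["R"],f["t"]); print(c[0][0,0])
    P=cloud(c,f["D"])
    for k,(u,v) in pts.items():
        w=P[v-14:v+15,u-17:u+18].reshape(-1,3); w=w[(w[:,2]>.008)&(w[:,2]<.08)]
        print(n,k,np.round(ray(c,(u,v),.015)[0],3),"cloud ctr",np.round((w.min(0)+w.max(0))/2,3),w.max(0)[2].round(3),len(w))
I=cv2.imread("pics/side0.png")
cv2.imwrite("pics/c1.png",np.hstack([cv2.resize(I[135:205,195:295],None,fx=4,fy=4,interpolation=2)[:280],cv2.resize(I[215:305,185:310],(400,280),interpolation=2)]))
```

```text
399.57634842783534
side jig [ 0.429 -0.126  0.015] cloud ctr [ 0.427 -0.122  0.03 ] 0.053 715
side A [0.405 0.186 0.015] cloud ctr [0.411 0.222 0.017] 0.025 218
side B [ 0.439 -0.307  0.015] cloud ctr [ 0.438 -0.304  0.017] 0.026 623
side wound [0.55  0.162 0.015] cloud ctr [0.548 0.115 0.021] 0.034 307
side pink [0.539 0.055 0.015] cloud ctr [0.54  0.033 0.034] 0.059 356
side bare [0.445 0.029 0.015] cloud ctr [ 0.44  -0.03   0.039] 0.069 224
side big [ 0.559 -0.067  0.015] cloud ctr [ 0.556 -0.071  0.034] 0.059 529
side small [ 0.59  -0.213  0.015] cloud ctr [ 0.588 -0.215  0.026] 0.045 390
side tube [ 0.59  -0.34   0.015] cloud ctr [ 0.588 -0.339  0.014] 0.019 274
463.8920817539404
scene jig [ 0.417 -0.127  0.015] cloud ctr [ 0.425 -0.12   0.029] 0.05 600
scene A [0.396 0.19  0.015] cloud ctr [0.411 0.227 0.017] 0.026 271
scene B [ 0.432 -0.303  0.015] cloud ctr [ 0.434 -0.303  0.018] 0.027 380
scene wound [0.548 0.156 0.015] cloud ctr [0.546 0.16  0.021] 0.035 202
scene big [ 0.562 -0.062  0.015] cloud ctr [ 0.54  -0.051  0.038] 0.068 484
scene small [ 0.583 -0.217  0.015] cloud ctr [ 0.583 -0.214  0.026] 0.044 227
```

View pics/c1.png

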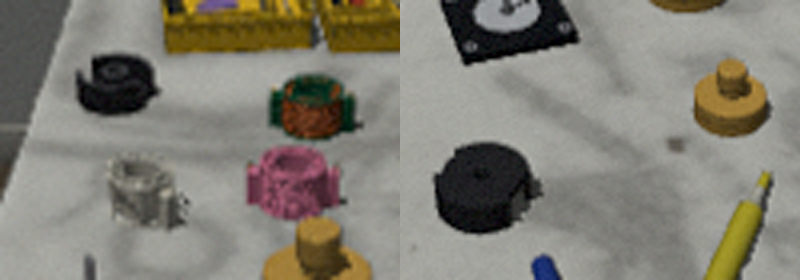

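A (open side up, slots visible) is core_lower; B (flat top) is core_upper. I'm going above A now.

```bash
python3 -m jog '[[17,-28,0,0,0,0,85],[17,-28,0,0,0,0,85],[17,-28,0,0,0,0,85],[17,-28,0,0,0,0,85],[17,-28,0,0,0,0,85],[17,-28,0,0,0,0,85],[17,-28,0,0,0,0,85],[17,-28,0,0,0,0,85],[17,-28,-5,0,0,0,85],[17,-28,-8,0,0,0,85],[17,-28,-8,0,0,0,85],[17,-28,-10,0,0,0,85],[17,-28,-10,0,0,0,85],[17,-28,-10,0,0,0,85],[17,-25,-10,0,0,0,85],[0,0,0,0,0,0,85],[0,0,0,0,0,0,85]]'
python3 - <<'E'
from h import *
c,I,D=shot("wrist","w1"); P=cloud(c,D)
for z in(.0,.024,.03): print(ray(c,[(256,192)],z))
E
```

```text
t: 1.85
tool_pos: [0.4028, 0.1899, 0.1701]
orientation: [-0.0, 0.12, 0.993, -0.0]
wrist_force: [-0.2, 0.6, 0.4]
grip_width: 0.0853
grip_force: 0.0
[[0.42615977 0.1862399  0.        ]]
[[0.4185751 0.187957  0.024    ]]
[[0.41667894 0.18838628 0.03      ]]
```

View pics/w1.png

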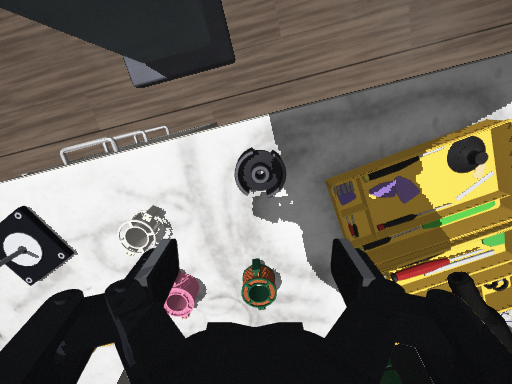

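Wrist view shows core_lower at (260,173), wound bobbin at (259,285) with tongues above and below it, bare at (137,235), jig at (20,247). Measure the cup from rim heights.

```bash
cat >> h.py <<'E'
def ring(c,D,p,zlo,zhi,rad=.045):
    P=cloud(c,D).reshape(-1,3); return P[(np.hypot(P[:,0]-p[0],P[:,1]-p[1])<rad)&(P[:,2]>zlo)&(P[:,2]<zhi)]
def circ(q):
    for _ in range(4):
        s=np.linalg.lstsq(np.c_[2*q[:,:2],np.ones(len(q))],(q[:,:2]**2).sum(1),rcond=None)[0]
        R=np.sqrt(s[2]+s[0]**2+s[1]**2); e=abs(np.hypot(*(q[:,:2]-s[:2]).T)-R); q=q[e<max(.003,2*e.std())]
    return s[:2],R
def gaps(q,ctr,r0,r1,n=36):
    d=q[:,:2]-ctr; rr=np.hypot(*d.T); a=np.degrees(np.arctan2(d[:,1],d[:,0]))[(rr>r0)&(rr<r1)]
    return np.histogram(a,n,(-180,180))[0]
def crop(I,u,v,s,name,f=5):
    cv2.imwrite(f"pics/{name}.png",cv2.resize(I[max(0,v-s):v+s,max(0,u-s):u+s,::-1],None,fx=f,fy=f,interpolation=2))
E
python3 - <<'E'
from h import *
f=np.load("pics/w1.npz"); c=(f["K"],f["R"],f["t"]); I,D=f["I"],f["D"]
crop(I,260,173,40,"c2",7)
print(ray(c,[(260,173)],.0235))
q=ring(c,D,ray(c,[(260,173)],.0235)[0],.02,.03)
print(len(q),q.min(0),q.max(0),np.median(q[:,2]))
ctr=(q.min(0)+q.max(0))[:2]/2; o=q[np.hypot(*(q[:,:2]-ctr).T)>.02]; m=circ(o);print(m); print(gaps(q,m[0],.024,.031))
q=ring(c,D,ray(c,[(259,290)],.03)[0],.015,.04)
print(len(q),q.min(0),q.max(0),ray(c,[(259,290)],.032))
E
```

```text
[[0.39804836 0.1975585  0.0235    ]]
711 [0.37088736 0.16828476 0.02003004] [0.4284018  0.2259054  0.02624791] 0.023880723020856053
(array([0.39915035, 0.19714755]), np.float64(0.026663334094378308))
[13 19 19 16 18 16 15 16 17 17 19 17 17 12  0  0  0  0 12 19 19 20 19 17
 19 16 16 16 17 18 18 12  0  0  0  0]
1012 [0.51561253 0.13798759 0.01507495] [0.57760336 0.18232327 0.03411648] [[0.54313239 0.16155272 0.032     ]]
```

View pics/c2.png

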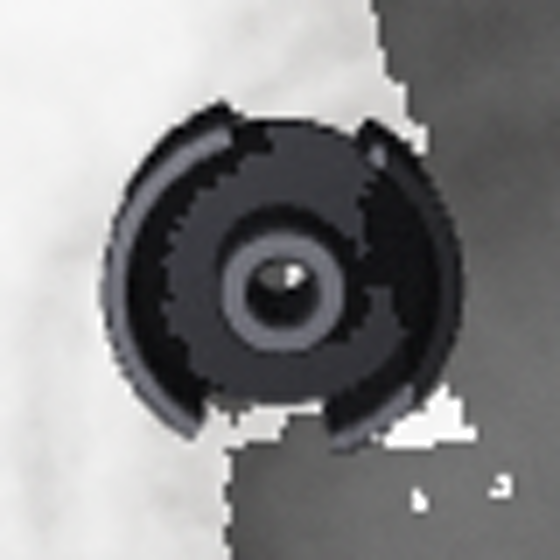

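```bash
python3 -m jog '[[-4,7,-20,0,0,-6,85],[0,0,-25,0,0,0,85],[0,0,-25,0,0,0,85],[0,0,-25,0,0,0,85],[0,0,-25,0,0,0,85],[0,0,-20,0,0,0,85],[0,0,-15,0,0,0,85],[0,0,-6,0,0,0,85],[0,0,-5,0,0,0,85],[0,0,0,0,0,0,85],[0,0,0,0,0,0,85]]' 50
python3 -m jog '[[0,0,0,0,0,0,50],[0,0,0,0,0,0,50],[0,0,0,0,0,0,50],[0,0,0,0,0,0,50],[0,0,0,0,0,0,50],[0,0,0,0,0,0,50],[0,0,0,0,0,0,50],[0,0,0,0,0,0,50]]' 50
```

```text
t: 3.0
tool_pos: [0.3991, 0.1975, 0.0048]
orientation: [0.0, 0.171, 0.985, 0.0]
wrist_force: [0.2, -0.4, -1.2]
grip_width: 0.0847
grip_force: 0.0
t: 3.8
tool_pos: [0.3991, 0.1974, 0.005]
orientation: [0.0, 0.171, 0.985, 0.0]
wrist_force: [-1.8, -0.2, 16.3]
grip_width: 0.0571
grip_force: 49.7
```

```bash
python3 -m jog '[[0,0,5,0,0,0,50],[0,0,15,0,0,0,50],[0,0,25,0,0,0,50],[0,0,30,0,0,0,50],[0,-10,30,0,0,0,50],[5,-20,30,0,0,0,50],[7,-30,30,0,0,0,50],[7,-30,5,0,0,0,50],[7,-30,0,0,0,0,50],[7,-30,0,0,0,0,50],[7,-30,0,0,0,0,50],[7,-30,0,0,0,0,50],[7,-30,0,0,0,0,50],[7,-30,0,0,0,0,50],[7,-25,0,0,0,0,50],[7,-15,0,0,0,0,50],[7,-2,0,0,0,0,50],[0,0,0,0,0,0,50],[0,0,0,0,0,0,50]]'
python3 - <<'E'
from h import *
c,I,D=shot("wrist","w2"); P=cloud(c,D)
hsv=cv2.cvtColor(I,cv2.COLOR_RGB2HSV); print(c[1].T@-c[2])
E
```

```text
t: 5.7
tool_pos: [0.4805, -0.1137, 0.1742]
orientation: [-0.0, 0.171, 0.985, 0.0]
wrist_force: [-0.3, -0.0, -1.6]
grip_width: 0.0563
grip_force: 54.2
[ 0.40725582 -0.0874561   0.31695648]
```

View pics/w2.png

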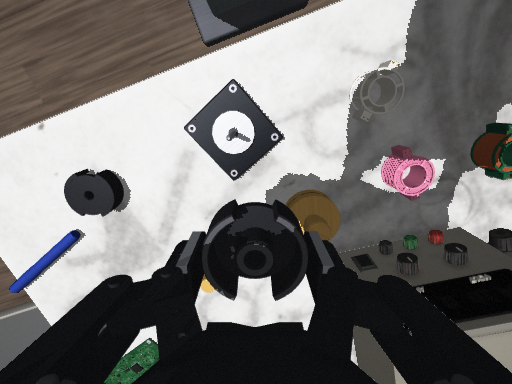

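Held cup with its bore at (255,259); jig land centred near (233,132); upper half at (89,195).

```bash
cat > land.py <<'E'
from h import *
def land(c,I,guess):
    u,v=guess; g=I.min(2); s=28; m=(g[v-s:v+s,u-s:u+s]>140).astype(np.uint8)
    cs,_=cv2.findContours(m,0,1); k=max((x for x in cs if cv2.contourArea(x)>150 and cv2.contourArea(x)<2200),key=lambda x:-np.hypot(*(x.reshape(-1,2).mean(0)-s)))
    h=cv2.convexHull(k).reshape(-1,2)+[u-s,v-s]
    (q)=ray(c,h,.014); return circ(q),cv2.contourArea(k)
E
python3 - <<'E'
from land import *
f=np.load("pics/w2.npz"); c=(f["K"],f["R"],f["t"]); I,D=f["I"],f["D"]
print("land",land(c,I,(233,132)))
p=ring(c,D,(.426,-.123),.02,.08,.03);print("pin pts",p[p[:,2]>.055].mean(0),p[p[:,2]<.035].mean(0),p[:,2].max())
print("bore",ray(c,[(255,259)],.193))
q=ring(c,D,(.48,-.114),.185,.2); q=q[np.hypot(q[:,0]-.4805,q[:,1]+.1137)>.02]; print(len(q),circ(q),np.median(q[:,2]))
q2=ring(c,D,(.48,-.114),.185,.2,.016); print(len(q2),np.median(q2[:,2]),circ(q2))
print("upper bore",ray(c,[(89,195)],.024))
q=ring(c,D,ray(c,[(89,195)],.024)[0],.018,.03); print(len(q),circ(cv2.convexHull(q[:,:2].astype(np.float32)).reshape(-1,2)),np.median(q[:,2]))
E
```

```text
land ((array([ 0.42550426, -0.11968505]), np.float64(0.02364286311269186)), 1376.5)
pin pts [ 0.42513189 -0.11889114  0.06501497] [ 0.42452263 -0.11744681  0.02738647] 0.06975113150621985
bore [[ 0.48060529 -0.11327467  0.193     ]]
3444 (array([ 0.47931434, -0.1131013 ]), np.float64(0.026820204414925435)) 0.1928909407588748
1216 0.1923052663358642 (array([ 0.47936642, -0.1131293 ]), np.float64(0.008579121463248124))
upper bore [[ 0.43545427 -0.30203314  0.024     ]]
1816 (array([ 0.43543933, -0.30197346]), np.float64(0.029109852450703803)) 0.024126895024875167
```

```bash
python3 -m jog '[[-15,-2,-10,0,0,0,50],[-20,-2,-20,0,0,0,50],[-15,-2,-25,0,0,0,50],[-4,0,-25,0,0,0,50],[0,0,-10,0,0,0,50],[0,0,0,0,0,0,50],[0,0,0,0,0,0,50]]'
python3 - <<'E'
from h import *
c,I,D=shot("wrist","w3"); crop(I,255,255,60,"c3",5); print(r.observe()["tool_pos"]); 
for n in ("side",):
    c,I,D=shot(n,n+"3"); crop(I,218,200,30,"s3",8)
cv2.imwrite("pics/m3.png",np.hstack([cv2.resize(cv2.imread("pics/c3.png"),(400,400)),cv2.resize(cv2.imread("pics/s3.png"),(400,400))]))
E
```

```text
t: 6.45
tool_pos: [0.4276, -0.1206, 0.0849]
orientation: [0.0, 0.171, 0.985, -0.0]
wrist_force: [-0.1, -0.5, -0.6]
grip_width: 0.0568
grip_force: 54.2
[ 0.42774873 -0.12077458  0.08513114]
```

View pics/m3.png

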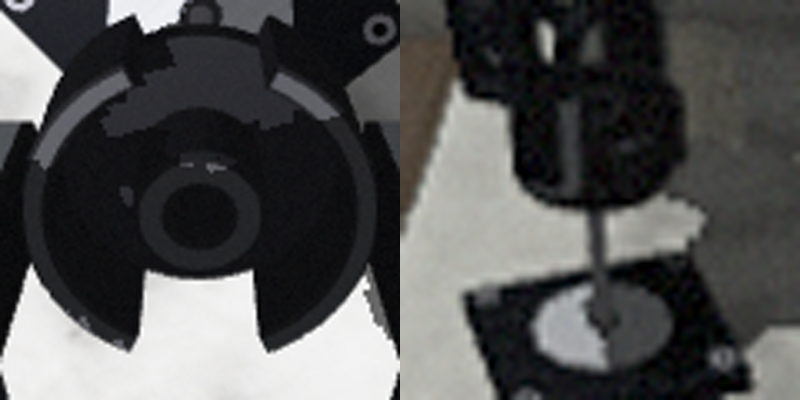

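```bash
python3 -m jog '[[-1,0,-4,0,0,0,50],[0,0,-4,0,0,0,50],[0,0,-3,0,0,0,50],[0,0,-3,0,0,0,50],[0,0,-3,0,0,0,50],[0,0,-3,0,0,0,50],[0,0,0,0,0,0,50],[0,0,0,0,0,0,50]]'
python3 - <<'E'
from h import *
c,I,D=shot("wrist","w4"); crop(I,255,255,60,"c4",5)
c,I,D=shot("side","side4"); crop(I,218,200,30,"s4",8)
cv2.imwrite("pics/m4.png",np.hstack([cv2.resize(cv2.imread("pics/c4.png"),(400,400)),cv2.resize(cv2.imread("pics/s4.png"),(400,400))]))
E
```

```text
t: 7.35
tool_pos: [0.4258, -0.1207, 0.0642]
orientation: [-0.0, 0.171, 0.985, 0.0]
wrist_force: [0.1, 0.1, -1.4]
grip_width: 0.0564
grip_force: 54.2
```

View pics/m4.png

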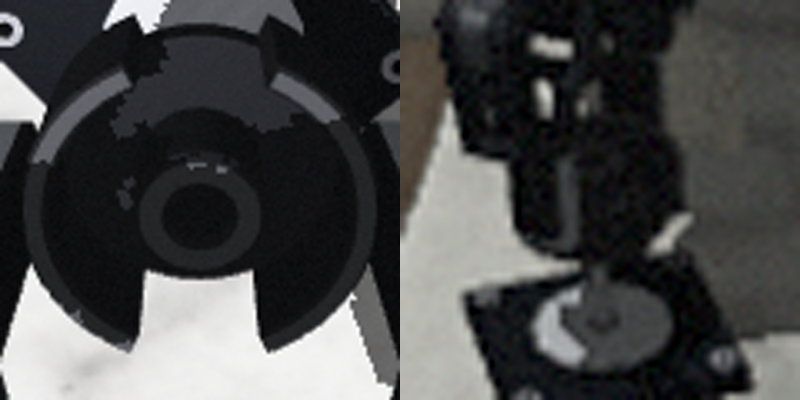

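Pin is in the bore without force. Lower until the pin shows above the post.

```bash
python3 -m jog '[[0,0,-5,0,0,0,50],[0,0,-8,0,0,0,50],[0,0,-8,0,0,0,50],[0,0,-8,0,0,0,50],[0,0,-5,0,0,0,50],[0,0,0,0,0,0,50],[0,0,0,0,0,0,50]]'
python3 - <<'E'
from h import *
c,I,D=shot("wrist","w5"); crop(I,255,255,50,"c5",8)
E
```

```text
t: 8.15
tool_pos: [0.4258, -0.1207, 0.0302]
orientation: [-0.0, 0.171, 0.985, 0.0]
wrist_force: [-0.3, 0.2, -2.1]
grip_width: 0.0564
grip_force: 54.2
```

View pics/c5.png

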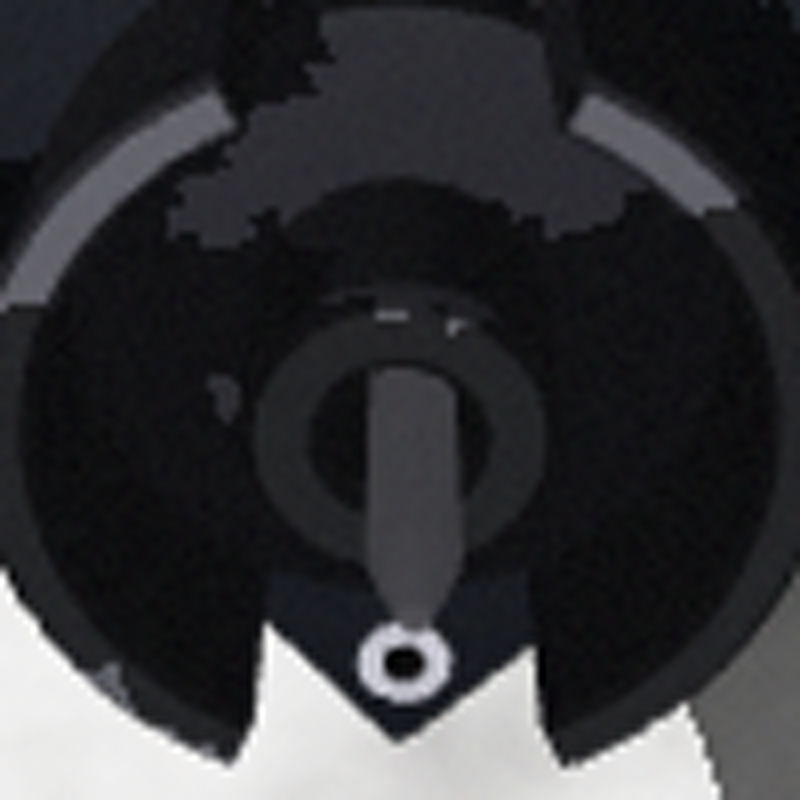

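```bash
python3 -m jog '[[0,0,-4,0,0,0,50],[0,0,-3,0,0,0,50],[0,0,-2,0,0,0,50],[0,0,-1,0,0,0,50],[0,0,0,0,0,0,50],[0,0,0,0,0,0,50]]'; python3 -m jog '[[0,0,-1,0,0,0,50],[0,0,0,0,0,0,50],[0,0,0,0,0,0,50]]'
```

```text
t: 8.8
tool_pos: [0.4259, -0.1207, 0.0203]
orientation: [0.0, 0.171, 0.985, -0.0]
wrist_force: [-0.4, 0.0, -1.3]
grip_width: 0.0565
grip_force: 54.2
t: 9.1
tool_pos: [0.4258, -0.1207, 0.0193]
orientation: [-0.0, 0.171, 0.985, -0.0]
wrist_force: [0.2, 0.3, -0.8]
grip_width: 0.0561
grip_force: 54.2
```

```bash
python3 -m jog '[[0,0,-0.5,0,0,0,50],[0,0,0,0,0,0,50],[0,0,-0.5,0,0,0,50],[0,0,0,0,0,0,50]]';python3 -m jog '[[0,0,-0.5,0,0,0,50],[0,0,0,0,0,0,50]]'
```

```text
t: 9.5
tool_pos: [0.4259, -0.1207, 0.019]
orientation: [0.0, 0.171, 0.985, -0.0]
wrist_force: [-4.3, 1.2, 22.8]
grip_width: 0.0563
grip_force: 56.9
t: 9.7
tool_pos: [0.4259, -0.1208, 0.0189]
orientation: [0.001, 0.171, 0.985, -0.0]
wrist_force: [-5.9, 1.8, 39.1]
grip_width: 0.0565
grip_force: 58.5
```

Seated (contact at 19 mm TCP height, as expected). Release, rise, go above the wound bobbin.

```bash
python3 -m jog '[[0,0,0.7,0,0,0,50],[0,0,0,0,0,0,85],[0,0,0,0,0,0,85],[0,0,0,0,0,0,85],[0,0,0,0,0,0,85],[0,0,0,0,0,0,85],[0,0,0,0,0,0,85],[0,0,10,0,0,0,85],[0,0,25,0,0,0,85],[0,0,35,0,0,0,85],[0,0,40,0,0,0,85],[0,0,30,0,0,0,85]]'
python3 -m jog '[[5,10,10,0,0,0,85],[10,25,0,0,0,0,85],[10,25,0,0,0,0,85],[10,25,0,0,0,0,85],[10,25,0,0,0,0,85],[10,25,0,0,0,0,85],[10,25,0,0,0,0,85],[10,25,0,0,0,0,85],[10,25,0,0,0,0,85],[10,25,0,0,0,0,85],[10,25,0,0,0,0,85],[9,16,0,0,0,0,85],[0,0,0,0,0,0,85],[0,0,0,0,0,0,85]]'
python3 - <<'E'
from h import *
c,I,D=shot("wrist","w6")
hsv=cv2.cvtColor(I,cv2.COLOR_RGB2HSV)
P=cloud(c,D); d=np.hypot(P[...,0]-.545,P[...,1]-.16)
q=P[(d<.04)&(P[...,2]>.024)&(P[...,2]<.036)]; v=np.argwhere((d<.04)&(P[...,2]>.024))
print(len(q),v.mean(0),np.median(q[:,2]))
top=q[q[:,2]>.029]; m=circ(top); h=cv2.convexHull(top[:,:2].astype(np.float32)).reshape(-1,2); print(m,circ(h),len(top))
q=P[(d<.045)&(P[...,2]>.015)]; e=q[:,:2]-circ(h)[0]; f=np.hypot(*e.T)>.025; a=np.degrees(np.arctan2(e[f,1],e[f,0])); print(np.histogram(a,36,(-180,180))[0])
crop(I,int(v[:,1].mean()),int(v[:,0].mean()),45,"c6",7)
E
```

```text
t: 10.9
tool_pos: [0.4258, -0.1207, 0.1613]
orientation: [0.001, 0.171, 0.985, -0.0]
wrist_force: [0.1, -0.4, 0.1]
grip_width: 0.0847
grip_force: 0.0
t: 12.3
tool_pos: [0.5394, 0.1552, 0.1689]
orientation: [-0.0, 0.171, 0.985, -0.0]
wrist_force: [-0.5, -0.3, -0.1]
grip_width: 0.0849
grip_force: 0.0
1026 [335.95472156 277.21274504] 0.030733022476304054
(array([0.54737232, 0.16007916]), np.float64(0.01907219681116712)) (array([0.54705618, 0.15995417]), np.float64(0.0223412481439838)) 856
[  15  591 1330 2769  399   33  129    2    0    0    0    0    0    0
    0    0   14   19   10    0    0    0    0    0  326  434  611 1691
  646 1538 1175  787  629  215   24   33]
```

View pics/c6.png

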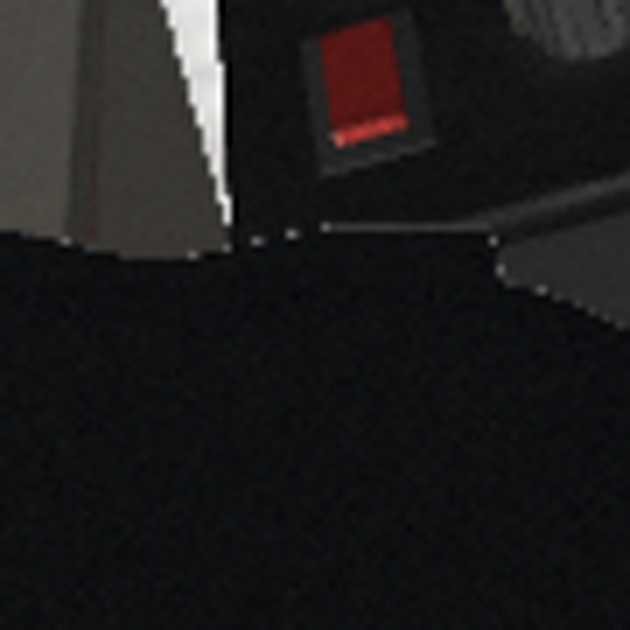

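The crop landed on the gripper (bad mean), but the circle fit (R 22.3 mm) is right. Tongue direction needs a cleaner number.

Run:
```python
from h import *
f=np.load("pics/w6.npz"); c=(f["K"],f["R"],f["t"]); I,D=f["I"],f["D"]; C=np.array([.547,.160])
P=cloud(c,D); d=np.hypot(P[...,0]-C[0],P[...,1]-C[1])
q=P[(d<.033)&(d>.0245)&(P[...,2]>.012)&(P[...,2]<.036)]; e=q[:,:2]-C; a=np.degrees(np.arctan2(e[:,1],e[:,0]))
for s in(abs(a)<60,abs(a)>120):
    if s.any(): print(s.sum(),e[s].mean(0),np.degrees(np.arctan2(*e[s].mean(0)[::-1])),q[s,2].min(),q[s,2].max(),np.hypot(*e[s].T).max())
g=np.argwhere((d<.03)&(P[...,2]>.02)&(P[...,2]<.036)).mean(0).astype(int); print(g)
crop(I,g[1],g[0],45,"c7",7)
```

```text
45 [ 0.02746341 -0.0030598 ] -6.3573132823288345 0.021785426602533294 0.0305553767090853 0.031240224900858
75 [-0.02813499  0.00347649] 172.95596289718029 0.012798544085442946 0.030639001634746563 0.03126453975062445
[184 260]
```

View pics/c7.png

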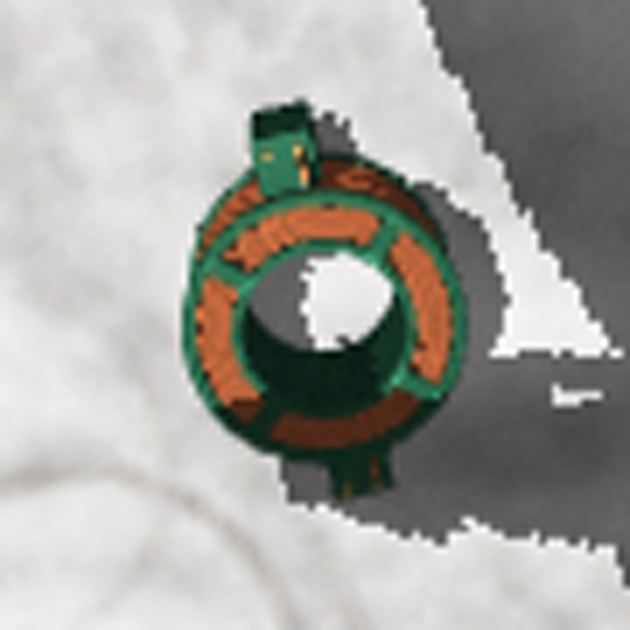

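```bash
python3 - <<'E'
from h import *
for n in("side0","scene0","w6"):
    f=np.load(f"pics/{n}.npz"); P=cloud((f["K"],f["R"],f["t"]),f["D"]).reshape(-1,3)
    for y0,y1 in((.08,.24),(-.3,-.12)):
        s=P[(P[:,1]>y0)&(P[:,1]<y1)&(P[:,2]>.06)&(P[:,2]<.14)&(P[:,0]>.4)&(P[:,0]<.9)]
        print(n,y0,len(s),np.percentile(s[:,0],[0,1,10]) if len(s) else "")
E
python3 -m jog '[[2,1,0,0,0,5,85],[3,2,0,0,0,5,85],[3,2,0,0,0,3,85],[0,0,-10,0,0,0,85],[0,0,-20,0,0,0,85],[0,0,-20,0,0,0,85],[0,0,-20,0,0,0,85],[0,0,0,0,0,0,85],[0,0,0,0,0,0,85]]'
```

```text
side0 0.08 402 [0.6421247  0.64446812 0.70592505]
side0 -0.3 3600 [0.4258854  0.75715379 0.77067176]
scene0 0.08 1133 [0.62542893 0.6275947  0.63219424]
scene0 -0.3 2005 [0.42120217 0.75335813 0.76269059]
w6 0.08 4794 [0.62752962 0.62873918 0.63097896]
w6 -0.3 0 
t: 13.25
tool_pos: [0.5474, 0.1598, 0.0985]
orientation: [-0.001, 0.059, 0.998, -0.0]
wrist_force: [-0.1, 0.7, 0.4]
grip_width: 0.0851
grip_force: 0.0
```

```bash
python3 -m jog '[[0,0,-25,0,0,0,85],[0,0,-25,0,0,0,85],[0,0,-18,0,0,0,85],[0,0,-8,0,0,0,85],[0,0,-3,0,0,0,85],[0,0,0,0,0,0,85],[0,0,0,0,0,0,35],[0,0,0,0,0,0,35],[0,0,0,0,0,0,35],[0,0,0,0,0,0,35],[0,0,0,0,0,0,35],[0,0,0,0,0,0,35],[0,0,0,0,0,0,35],[0,0,0,0,0,0,35],[0,0,0,0,0,0,35],[0,0,0,0,0,0,35]]' 40
```

```text
t: 14.85
tool_pos: [0.5482, 0.1604, 0.0203]
orientation: [0.001, 0.058, 0.998, 0.0]
wrist_force: [-2.9, 0.6, 10.7]
grip_width: 0.0437
grip_force: 39.2
```

```bash
python3 -m jog '[[0,0,5,0,0,0,35],[0,0,15,0,0,0,35],[0,0,25,0,0,0,35],[0,0,30,0,0,0,35],[0,0,30,0,0,0,35],[0,0,30,0,0,0,35],[-4,-20,15,0,0,-2,35],[-7,-25,0,0,0,-2,35],[-7,-25,0,0,0,-2,35],[-7,-25,0,0,0,-2,35],[-7,-25,0,0,0,-2,35],[-7,-25,0,0,0,-1,35],[-7,-25,0,0,0,-1,35],[-7,-25,0,0,0,-1,35],[-7,-25,0,0,0,0,35],[-5,-25,0,0,0,0,35],[-5,-20,0,0,0,0,35],[-2,-8,0,0,0,0,35],[0,0,0,0,0,0,35],[0,0,0,0,0,0,35]]'
python3 - <<'E'
from h import *
c,I,D=shot("wrist","w8"); T=r.observe()["tool_pos"]; P=cloud(c,D)
C0=np.array([.4255,-.12])
q=ring(c,D,C0,.034,.042,.034); o=q[np.hypot(*(q[:,:2]-C0).T)>.022]; m=circ(o); print("cup",m,len(o),np.median(o[:,2])); print(gaps(q,m[0],.022,.031,72))
q=ring(c,D,T[:2],T[2]+.004,T[2]+.016,.0245); print("bob",len(q),np.median(q[:,2]),circ(cv2.convexHull(q[:,:2].astype(np.float32)).reshape(-1,2)),circ(q))
E
```

```text
t: 16.85
tool_pos: [0.4759, -0.1122, 0.1696]
orientation: [-0.0, 0.171, 0.985, 0.0]
wrist_force: [-0.8, 0.3, -0.8]
grip_width: 0.043
grip_force: 41.1
cup (array([ 0.42635538, -0.12057441]), np.float64(0.026641306717370434)) 582 0.03812962982375082
[ 3 11 11 10 11 14 10 11 11 13 11 11 11 10 14 11 12 11 12 11 12 11 11 11
 12 11 13  2  0  0  0  0  0  0  0  0  2 13 10 10 11 10 11 10 10 10 10 11
 10 11 13 10  9 11 10 10 11 11 11  9 12 11 11  2  0  0  0  0  0  0  0  0]
bob 3646 0.18014427348720463 (array([ 0.47526257, -0.1117786 ]), np.float64(0.023371183123349307)) (array([ 0.4742694 , -0.11136815]), np.float64(0.019108397348633177))
```

View pics/w8.png

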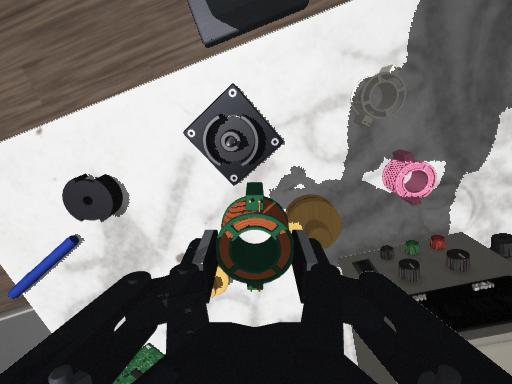

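Bobbin is held straight, tongues along the cup's slots; cup at (231,140) px sits on the land. Lower in.

```bash
python3 -m jog '[[-15,-3,0,0,0,0,35],[-20,-3,0,0,0,0,35],[-11,-3,-10,0,0,0,35],[-3,0,-20,0,0,0,35],[0,0,-25,0,0,0,35],[0,0,-25,0,0,0,35],[0,0,-15,0,0,0,35],[0,0,-10,0,0,0,35],[0,0,-3,0,0,0,35],[0,0,-3,0,0,0,35],[0,0,-3,0,0,0,35],[0,0,0,0,0,0,35],[0,0,0,0,0,0,35]]'
```

```text
t: 18.2
tool_pos: [0.427, -0.1218, 0.0558]
orientation: [0.0, 0.171, 0.985, -0.0]
wrist_force: [0.8, 0.6, -1.6]
grip_width: 0.0435
grip_force: 41.1
```

```bash
python3 -m jog '[[0,0.7,0,0,0,0,35],[0,0,-3,0,0,0,35],[0,0,-3,0,0,0,35],[0,0,-3,0,0,0,35],[0,0,-3,0,0,0,35],[0,0,-2,0,0,0,35],[0,0,0,0,0,0,35],[0,0,0,0,0,0,35]]'
```

```text
t: 19.0
tool_pos: [0.4268, -0.121, 0.0414]
orientation: [-0.0, 0.171, 0.985, 0.0]
wrist_force: [-0.2, -0.0, -1.4]
grip_width: 0.043
grip_force: 41.1
```

```bash
python3 -m jog '[[0,0,-0.7,0,0,0,35],[0,0,0,0,0,0,35],[0,0,-0.6,0,0,0,35],[0,0,0,0,0,0,35]]'
```

```text
t: 19.4
tool_pos: [0.4269, -0.1211, 0.0404]
orientation: [0.0, 0.171, 0.985, -0.0]
wrist_force: [-1.1, 0.5, 5.5]
grip_width: 0.0432
grip_force: 41.7
```

```bash
python3 -m jog '[[0,0,0,0,0,0,85],[0,0,0,0,0,0,85],[0,0,0,0,0,0,85],[0,0,0,0,0,0,85],[0,0,0,0,0,0,85],[0,0,0,0,0,0,85],[0,0,0,0,0,0,85],[0,0,10,0,0,0,85],[0,0,25,0,0,0,85],[0,0,35,0,0,0,85],[0,0,40,0,0,0,85],[2,-10,20,0,0,0,85],[2,-30,0,0,0,0,85],[2,-30,0,0,0,0,85],[2,-30,0,0,0,0,85],[1,-30,0,0,0,0,85],[0,-30,0,0,0,0,85],[0,-21,0,0,0,0,85],[0,0,0,0,0,0,85],[0,0,0,0,0,0,85]]'
python3 - <<'E'
from h import *
c,I,D=shot("wrist","w9"); 
C0=np.array([.4354,-.302])
q=ring(c,D,C0,.02,.028,.036); h=cv2.convexHull(q[:,:2].astype(np.float32)).reshape(-1,2); m=circ(h); print(m,len(q),np.median(q[:,2])); print(gaps(q,m[0],.025,.0295,72))
d=q[:,:2]-m[0]; print(np.hypot(*d.T).min())
f=cv2.resize(I[...,::-1],None,fx=1,fy=1); cv2.imwrite("pics/v9.png",f)
P=cloud(c,D); s=ring(c,D,(.427,-.121),.045,.06,.025); print("bobbin top",len(s),np.median(s[:,2]) if len(s) else "")
E
```

```text
t: 21.4
tool_pos: [0.4355, -0.3019, 0.1706]
orientation: [-0.0, 0.171, 0.985, 0.0]
wrist_force: [-0.1, -0.3, -1.0]
grip_width: 0.0848
grip_force: 0.0
(array([ 0.43528158, -0.30222782]), np.float64(0.0288167520268862)) 1820 0.024185377294571247
[ 4  9  9  9  9  8  8  7  7  7  6  8  7  6  6  6  7  6  6  7  7  7  6  7
  5  7  7  0  1  0  0  0  0  0  0  0  3  6  7  7  6  8  7  5  6  6  8  8
  8  6  6  7  8  6  8  6  8 10  5 10  8  8  9  0  0  0  0  0  0  0  0  0]
0.004876179753626791
bobbin top 1543 0.05090462821778772
```

View pics/v9.png

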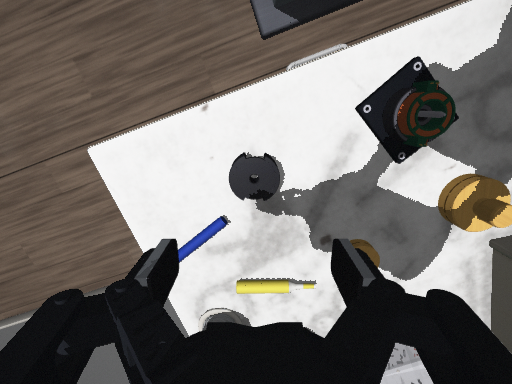

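Upper half at (255,178) px lies with its slots at about −21°, nearly aligned already; the pen clears the fingers.

```bash
python3 -m jog '[[0,0,-20,0,0,-1,85],[0,0,-25,0,0,0,85],[0,0,-25,0,0,0,85],[0,0,-25,0,0,0,85],[0,0,-25,0,0,0,85],[0,0,-20,0,0,0,85],[0,0,-15,0,0,0,85],[0,0,-7,0,0,0,85],[0,0,-4,0,0,0,85],[0,0,0,0,0,0,85],[0,0,0,0,0,0,50],[0,0,0,0,0,0,50],[0,0,0,0,0,0,50],[0,0,0,0,0,0,50],[0,0,0,0,0,0,50],[0,0,0,0,0,0,50],[0,0,0,0,0,0,50],[0,0,0,0,0,0,50]]' 50
python3 -m jog '[[0,0,5,0,0,0,50],[0,0,15,0,0,0,50],[0,0,25,0,0,0,50],[0,0,30,0,0,0,50],[0,0,30,0,0,0,50],[0,0,30,0,0,0,50],[3,10,30,0,0,0,50],[5,25,0,0,0,1,50],[6,28,0,0,0,0,50],[6,28,0,0,0,0,50],[6,28,0,0,0,0,50],[6,28,0,0,0,0,50],[6,28,0,0,0,0,50],[2,15,0,0,0,0,50],[0,0,0,0,0,0,50],[0,0,0,0,0,0,50]]'
python3 - <<'E'
from h import *
c,I,D=shot("wrist","w10"); T=r.observe()["tool_pos"]; print(T)
C0=np.array([.4266,-.1206])
q=ring(c,D,C0,.0345,.042,.034); o=q[np.hypot(*(q[:,:2]-C0).T)>.0245]; m=circ(o); print("cup",m,len(o),np.median(o[:,2])); print(gaps(q,m[0],.0245,.031,72))
q=ring(c,D,C0,.047,.056,.03); print("bob",len(q),np.median(q[:,2]),circ(cv2.convexHull(q[:,:2].astype(np.float32)).reshape(-1,2)))
q=ring(c,D,T[:2],T[2]+.014,T[2]+.026,.0295); d=q[:,:2]-T[:2]
m=circ(q[np.hypot(*d.T)<.008]);print("upper",np.median(q[:,2]),len(q),circ(cv2.convexHull(q[:,:2].astype(np.float32)).reshape(-1,2)));print(gaps(q,circ(cv2.convexHull(q[:,:2].astype(np.float32)).reshape(-1,2))[0],.024,.0275,72))
E
```

```text
t: 23.25
tool_pos: [0.4362, -0.3022, 0.0052]
orientation: [0.001, 0.18, 0.984, -0.0]
wrist_force: [-1.0, 2.2, 11.9]
grip_width: 0.0566
grip_force: 50.7
t: 24.85
tool_pos: [0.4758, -0.1122, 0.1695]
orientation: [0.0, 0.17, 0.985, -0.0]
wrist_force: [0.1, -0.9, -2.0]
grip_width: 0.0564
grip_force: 54.1
[ 0.47579993 -0.11257855  0.16941218]
cup (array([ 0.42665252, -0.12080509]), np.float64(0.026967950290988304)) 504 0.038208216463774924
[ 5 11 11 12 12 11 10 11 11 12 11  9  9 11  6  9  9  8  8  8  8  7  8  7
  7  7  7  1  0  0  0  0  0  0  4  0  2  9  9  7 11  9  9  9  9 10 10  8
 11  9  8 11 11 10 10 12 11 12  9 11 10 12 11  3  0  0  0  0  0  0  0  0]
bob 1195 0.05108983012304675 (array([ 0.4261429 , -0.12066831]), np.float64(0.02241134048563217))
upper 0.18829571074817308 7649 (array([ 0.47534225, -0.11222189]), np.float64(0.029043804073471267))
[37 27 26 31 23 29 30 21 28 27 20 30 26 22 25 23 24 23 24 21 21 25 22 21
 23 22 21  7  0  1  0  2  3  1  4  4  1 25 21 20 22 22 24 18 25 24 22 26
 23 26 25 26 23 30 23 25 26 31 26 27 29 27 28 34 21 21 20 21 25 23 20 19]
```

View pics/w10.png

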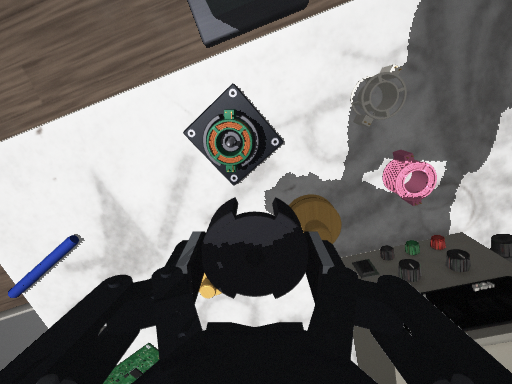

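Upper half is held with slots at −20°, bobbin seated (51 mm top) with tongues in the slots. Bring it over and lower.

```bash
python3 -m jog '[[-15,-3,0,0,0,0,50],[-20,-3,-10,0,0,0,50],[-11,-2,-20,0,0,0,50],[-3,0,-25,0,0,0,50],[0,0,-20,0,0,0,50],[0,0,-12,0,0,0,50],[0,0,0,0,0,0,50],[0,0,0,0,0,0,50]]'
```

```text
t: 25.7
tool_pos: [0.4268, -0.1207, 0.0824]
orientation: [-0.0, 0.171, 0.985, -0.0]
wrist_force: [-0.1, 0.9, -2.0]
grip_width: 0.0566
grip_force: 54.1
```

```bash
python3 -m jog '[[0,0,-3,0,0,0,50],[0,0,-3,0,0,0,50],[0,0,-2,0,0,0,50],[0,0,-2,0,0,0,50],[0,0,-2,0,0,0,50],[0,0,-2,0,0,0,50],[0,0,0,0,0,0,50],[0,0,0,0,0,0,50]]'
```

```text
t: 26.5
tool_pos: [0.4268, -0.12, 0.0681]
orientation: [-0.0, 0.171, 0.985, -0.0]
wrist_force: [0.6, 0.1, -1.6]
grip_width: 0.0568
grip_force: 54.1
```

Run:
```python
from h import *
c,I,D=shot("wrist","w11"); crop(I,255,250,60,"c11",5); T=r.observe(); print(T["tool_pos"],T["wrist_force"])
```

```text
[ 0.42683052 -0.12003425  0.06818171] [ 0.23877678  0.25290453 -2.0052956 ]
```

View pics/c11.png

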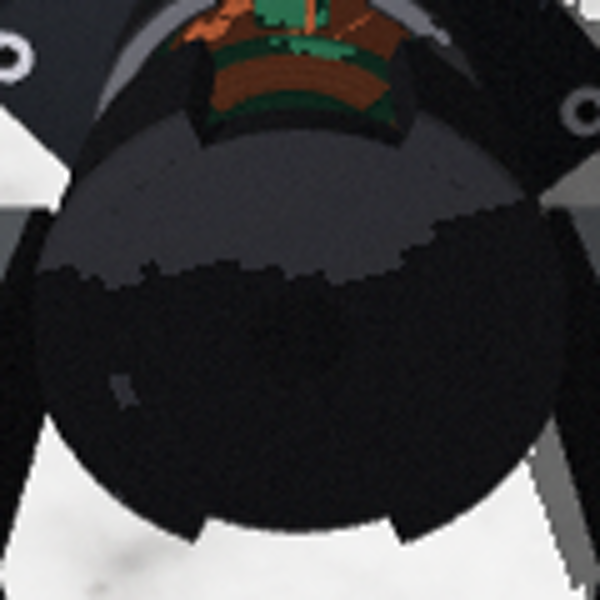

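Pin is in the bore (6 mm, no force), and the slots line up with the tongue at the top of the crop. Continue down.

```bash
python3 -m jog '[[0,-0.4,-3,0,0,0,50],[0,0,-3,0,0,0,50],[0,0,-3,0,0,0,50],[0,0,-3,0,0,0,50],[0,0,-2,0,0,0,50],[0,0,0,0,0,0,50],[0,0,0,0,0,0,50]]'
```

```text
t: 27.25
tool_pos: [0.4268, -0.1204, 0.0541]
orientation: [-0.0, 0.171, 0.985, 0.0]
wrist_force: [0.7, -0.3, -2.6]
grip_width: 0.0568
grip_force: 54.1
```

```bash
python3 -m jog '[[0,0,-2,0,0,0,50],[0,0,-2,0,0,0,50],[0,0,-2,0,0,0,50],[0,0,-2,0,0,0,50],[0,0,-1,0,0,0,50],[0,0,0,0,0,0,50],[0,0,0,0,0,0,50]]'
```

```text
t: 27.95
tool_pos: [0.4268, -0.1204, 0.0452]
orientation: [-0.0, 0.171, 0.985, 0.0]
wrist_force: [0.8, 0.3, -2.5]
grip_width: 0.0567
grip_force: 54.1
```

```bash
python3 -m jog '[[0,0,-1,0,0,0,50],[0,0,0,0,0,0,50]]'; python3 -m jog '[[0,0,-0.7,0,0,0,50],[0,0,0,0,0,0,50]]'
```

```text
t: 28.15
tool_pos: [0.4268, -0.1205, 0.0441]
orientation: [0.0, 0.171, 0.985, -0.0]
wrist_force: [-0.3, -0.9, -2.3]
grip_width: 0.0565
grip_force: 54.1
t: 28.35
tool_pos: [0.4268, -0.1204, 0.0434]
orientation: [-0.0, 0.171, 0.985, 0.0]
wrist_force: [-0.0, -0.2, -2.0]
grip_width: 0.0565
grip_force: 54.1
```

```bash
python3 -m jog '[[0,0,-0.5,0,0,0,50],[0,0,0,0,0,0,50]]'; python3 -m jog '[[0,0,-0.4,0,0,0,50],[0,0,0,0,0,0,50]]'
```

```text
t: 28.55
tool_pos: [0.4268, -0.1204, 0.0433]
orientation: [0.0, 0.171, 0.985, -0.0]
wrist_force: [-1.5, 0.3, 8.0]
grip_width: 0.0566
grip_force: 55.2
t: 28.75
tool_pos: [0.4269, -0.1204, 0.0432]
orientation: [0.0, 0.171, 0.985, -0.0]
wrist_force: [-4.1, 0.6, 19.7]
grip_width: 0.0565
grip_force: 56.4
```

```bash
python3 -m jog '[[0,0,0.5,0,0,0,50],[0,0,0,0,0,0,85],[0,0,0,0,0,0,85],[0,0,0,0,0,0,85],[0,0,0,0,0,0,85],[0,0,0,0,0,0,85],[0,0,0,0,0,0,85],[0,0,10,0,0,0,85],[0,0,25,0,0,0,85],[0,0,35,0,0,0,85],[0,0,40,0,0,0,85],[15,-7,20,0,0,0,85],[24,-14,0,0,0,0,85],[24,-14,0,0,0,0,85],[24,-14,0,0,0,0,85],[24,-14,0,0,0,0,85],[24,-14,0,0,0,0,85],[24,-16,0,0,0,0,60],[0,0,0,0,0,0,60],[0,0,0,0,0,0,60]]'
python3 - <<'E'
from h import *
c,I,D=shot("wrist","w12"); 
q=ring(c,D,(.586,-.214),.035,.05,.02); h=lambda q:cv2.convexHull(q[:,:2].astype(np.float32)).reshape(-1,2); print(len(q),np.median(q[:,2]),circ(h(q[q[:,2]>.039])))
q=ring(c,D,(.586,-.214),.016,.025,.035); print(len(q),np.median(q[:,2]),circ(h(q)))
E
```

```text
t: 30.75
tool_pos: [0.5857, -0.2134, 0.1734]
orientation: [-0.0, 0.171, 0.985, 0.0]
wrist_force: [-0.4, -0.6, 0.1]
grip_width: 0.0598
grip_force: 0.0
272 0.04196087301698226 (array([ 0.58572153, -0.21244679]), np.float64(0.009672293787597557))
1030 0.020181271379569696 (array([ 0.58576293, -0.21249514]), np.float64(0.02377496032794363))
```

View pics/w12.png

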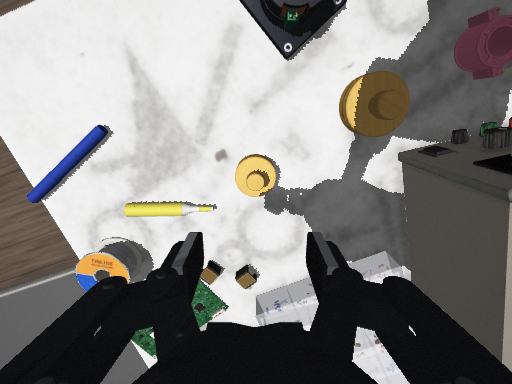

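The small weight is at (255,177) px; sizes fit (R 24 body, R 9.7 knob, heights 20/42).

```bash
python3 -m jog '[[0,1,-20,0,0,0,50],[0,0,-25,0,0,0,50],[0,0,-25,0,0,0,50],[0,0,-25,0,0,0,50],[0,0,-25,0,0,0,50],[0,0,-15,0,0,0,50],[0,0,-8,0,0,0,50],[0,0,-6,0,0,0,50],[0,0,0,0,0,0,50],[0,0,0,0,0,0,10],[0,0,0,0,0,0,10],[0,0,0,0,0,0,10],[0,0,0,0,0,0,10],[0,0,0,0,0,0,10],[0,0,0,0,0,0,10],[0,0,0,0,0,0,10],[0,0,0,0,0,0,10],[0,0,0,0,0,0,10]]' 70
```

```text
t: 32.6
tool_pos: [0.5863, -0.2128, 0.0252]
orientation: [0.001, 0.171, 0.985, -0.0]
wrist_force: [-2.2, 0.5, 8.2]
grip_width: 0.0171
grip_force: 68.2
```

```bash
python3 -m jog '[[0,0,5,0,0,0,10],[0,0,15,0,0,0,10],[0,0,25,0,0,0,10],[0,0,30,0,0,0,10],[0,0,30,0,0,0,10],[0,0,30,0,0,0,10],[-10,9,10,0,0,0,10],[-20,18,0,0,0,0,10],[-20,18,0,0,0,0,10],[-20,18,0,0,0,0,10],[-20,18,0,0,0,0,10],[-15,14,0,0,0,0,10],[-5,6,0,0,0,0,10],[0,0,0,0,0,0,10],[0,0,0,0,0,0,10]]'
python3 - <<'E'
from h import *
c,I,D=shot("wrist","w13"); T=r.observe()["tool_pos"]; print(T)
h=lambda q:cv2.convexHull(q[:,:2].astype(np.float32)).reshape(-1,2)
C0=np.array([.4263,-.1205])
q=ring(c,D,C0,.056,.0655,.034); m=circ(h(q)); print("core top",m,len(q),np.median(q[:,2])); print(gaps(q,m[0],.024,.029,72))
q=ring(c,D,C0,.066,.073,.006); print("pin",len(q),q.mean(0) if len(q) else "")
z=T[2]-.0052
q=ring(c,D,T[:2],z-.004,z+.003,.03); print("weight",len(q),np.median(q[:,2]),circ(h(q)))
q=ring(c,D,T[:2],z+.018,z+.026,.012); print("knob",len(q),np.median(q[:,2]),circ(h(q)))
E
```

```text
t: 34.1
tool_pos: [0.4763, -0.1117, 0.1692]
orientation: [0.0, 0.171, 0.985, -0.0]
wrist_force: [-0.6, 0.0, -4.0]
grip_width: 0.0172
grip_force: 68.6
[ 0.47652364 -0.11192938  0.16911098]
core top (array([ 0.42624211, -0.12000356]), np.float64(0.02886007537266365)) 2751 0.062134462145208305
[ 7 16 14 14 13 15 13 14 14 11 16 13 11 14 11 13 14 13 12 12 12 13 12 13
 12 13 12  3  2  0  2  2  2  2  1  1  3 11 12 12 11 13 11 14 13 13 13 13
 11 14 10 14 13 12 15 15 14 15 14 17 14 15 15  3  2  2  2  1  1  2  1  1]
pin 17 [ 0.42541251 -0.11924762  0.06807049]
weight 1916 0.1640677494741583 (array([ 0.47567837, -0.1112911 ]), np.float64(0.023896872501583063))
knob 952 0.18599133852877628 (array([ 0.47634802, -0.11159712]), np.float64(0.010725290545269928))
```

View pics/w13.png

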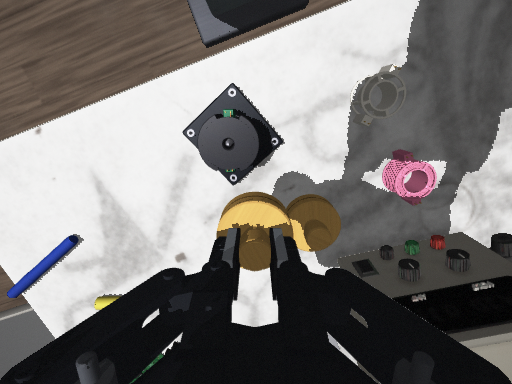

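Closed core at (228,142) px, top at 62 mm and flat, slots at −20°. Place the weight.

```bash
python3 -m jog '[[-15,-3,0,0,0,0,10],[-20,-3,-10,0,0,0,10],[-12,-2,-20,0,0,0,10],[-3,0,-20,0,0,0,10],[0,0,-15,0,0,0,10],[0,0,-5,0,0,0,10],[0,0,0,0,0,0,10],[0,0,0,0,0,0,10]]'
```

```text
t: 34.95
tool_pos: [0.4264, -0.1198, 0.0995]
orientation: [0.0, 0.171, 0.985, -0.0]
wrist_force: [0.1, 0.5, -4.9]
grip_width: 0.0173
grip_force: 68.7
```

```bash
python3 -m jog '[[0,0,-3,0,0,0,10],[0,0,-2,0,0,0,10],[0,0,-2,0,0,0,10],[0,0,-2,0,0,0,10],[0,0,0,0,0,0,10],[0,0,0,0,0,0,10]]'; python3 -m jog '[[0,0,-1,0,0,0,10],[0,0,-1,0,0,0,10],[0,0,0,0,0,0,10]]'
```

```text
t: 35.55
tool_pos: [0.4258, -0.1194, 0.09]
orientation: [-0.0, 0.171, 0.985, 0.0]
wrist_force: [-0.5, -0.7, -3.6]
grip_width: 0.0171
grip_force: 68.7
t: 35.85
tool_pos: [0.4257, -0.1194, 0.088]
orientation: [-0.0, 0.171, 0.985, 0.0]
wrist_force: [-0.7, -0.3, -4.2]
grip_width: 0.0175
grip_force: 68.7
```

```bash
python3 -m jog '[[0,0,-0.6,0,0,0,10],[0,0,0,0,0,0,10]]'; python3 -m jog '[[0,0,-0.5,0,0,0,10],[0,0,0,0,0,0,10]]'
```

```text
t: 36.05
tool_pos: [0.4258, -0.1194, 0.0874]
orientation: [-0.0, 0.171, 0.985, 0.0]
wrist_force: [1.1, 0.0, -4.3]
grip_width: 0.0172
grip_force: 68.7
t: 36.25
tool_pos: [0.4259, -0.1195, 0.0871]
orientation: [0.0, 0.171, 0.985, -0.0]
wrist_force: [-1.3, 0.9, 2.9]
grip_width: 0.0172
grip_force: 69.7
```

Contact at the expected height. Release, back off and check.

```bash
python3 -m jog '[[0,0,-0.2,0,0,0,10],[0,0,0,0,0,0,60],[0,0,0,0,0,0,60],[0,0,0,0,0,0,60],[0,0,0,0,0,0,60],[0,0,0,0,0,0,60],[0,0,10,0,0,0,60],[0,0,20,0,0,0,60],[0,0,30,0,0,0,60],[0,0,30,0,0,0,60],[15,0,0,0,0,0,60],[25,0,0,0,0,0,60],[15,0,0,0,0,0,60],[0,0,0,0,0,0,60],[0,0,0,0,0,0,60]]'
python3 - <<'E'
from h import *
c,I,D=shot("wrist","w14"); h=lambda q:cv2.convexHull(q[:,:2].astype(np.float32)).reshape(-1,2)
C0=np.array([.426,-.12])
for n,a,b,R in(("knob",.1,.108,.02),("body",.078,.086,.03),("core",.058,.066,.035)):
    q=ring(c,D,C0,a,b,R); print(n,len(q),np.median(q[:,2]) if len(q) else "",circ(h(q)) if len(q)>9 else "")
c2,J,_=shot("side","side14")
cv2.imwrite("pics/m14.png",np.hstack([cv2.resize(I[70:190,170:290,::-1],(400,400)),cv2.resize(J[160:240,180:260,::-1],(400,400),interpolation=2)]))
E
```

```text
t: 37.75
tool_pos: [0.4803, -0.1192, 0.177]
orientation: [-0.0, 0.171, 0.985, 0.0]
wrist_force: [-0.0, -0.4, -0.3]
grip_width: 0.0598
grip_force: 0.0
knob 482 0.10404762267814663 (array([ 0.42565237, -0.1191167 ]), np.float64(0.009826723404048715))
body 1816 0.08208936709461431 (array([ 0.42571498, -0.1191589 ]), np.float64(0.023799671142378284))
core 434 0.06213441084956816 (array([ 0.42629548, -0.12014785]), np.float64(0.02892506821658516))
```

View pics/m14.png

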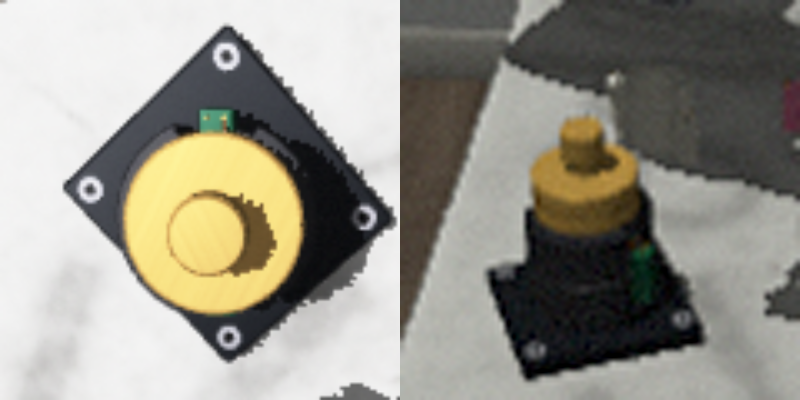

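The stack is complete: core closed with its top at 62 mm, weight flat on it (82/104 mm), green tongue in the lined-up slots.

```bash
python3 -c "
from plant import r
print(r.job_done())"
```

```text
the job is handed in; nothing more can be done
None
```

The pot core is built on the jig pin in the order asked: lower half, wound bobbin, upper half with slots in line, brass weight on top. I handed it in at about 38 s; no verdict came back.

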